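# Set a painted ceramic disc in the flash dryer with a lifter and start the dryer

### The job

Pick up the blue-handled lifter with the painted disc lying on its blade, carry the disc level to the flash dryer without touching it with the hand, and set it down centred on the dryer's two white ceramic rails. Then lay the empty lifter back on its cork-topped rest, and after that press the long red start bar at its middle, fully down with both ends going down evenly, and let it come back up. Leave the green cup and the terracotta cup where they stand.

Things in the scene. Friction and masses are not known exactly. Their poses are not given: they have to be found in the camera images.
- lifter_grip (a point): Grip centre on the lifter's blue handle. Axes are the lifter's: x along its level blade from handle to tip, y across, z up. Loose, 100 g. Handle: 16 mm wide in y, 18 mm deep, straight, leaning back 35 degrees from vertical, along (-0.574, 0, 0.819); it ends 42 mm above this point along that line and meets the blade 58 mm below. Grasp across y, gripper tilted in line with the handle.
- lifter_tip (a point): Spot for the disc on the top face of the lifter's steel blade (30 mm wide in y, 4 mm thick): 109.3 mm ahead (+x) of lifter_grip and 46.5 mm below it. The blade goes on 28 mm ahead of this point and 82 mm behind it. Same axes as lifter_grip.
- disc: Painted ceramic test disc, white with blue ring and yellow dots, 64 mm across, 6 mm thick, 45 g, loose. Origin at the centre of its underside; z up. At the start it lies on the lifter's blade within 4 mm of lifter_tip, overhanging the blade at both sides.
- seat (a point): Place for the disc on the fixed dryer: midway between its two white ceramic rails, level with their tops, 90 mm above the table. x points along the rails from the open front, where the lifter comes in, to the back; y across. Rails: upright plates 80 mm long (40 mm either side of this point), 14 mm wide, 44 mm apart; the gap is 70 mm deep and open in front, so the blade sinks into it and leaves the disc.
- lamp_edge (a point): Middle of the lower front edge of the dryer's aluminium lamp head, 86 mm in front of seat and 175 mm above the table; same axes as seat. The head goes 46 mm back from here, 30 mm up, 85 mm to each side; its two arms run back 79 mm to each side of the middle to posts 95 mm behind seat. An upright gripper holding the lifter at lifter_grip would hit it.
- dryer: The fixed flash dryer. Origin on the table under seat, same axes. Blue base plate 20 mm high, from 90 mm in front to 110 mm behind, 90 mm to each side; a grey box 70 mm high begins 60 mm behind the origin.
- rest: Fixed wooden rest: a block 80 (x) x 75 (y) mm with a flat cork top 60 mm above the table, on a foot 120 mm wide. Origin on the table under the block's centre; x points as the lifter's blade does, within 5 degrees. At the start the blade lies on the cork with lifter_tip about 35 mm ahead (+x) of the block's centre, the handle standing clear behind the block.
- bar_middle (a point): Middle of the top face of the red start bar (white band), 56 mm above the table when up. The bar is 200 mm long in y, 26 mm wide in x, 10 mm thick, and rides on a fixed grey console 85 x 230 mm, 36 mm high. It is pressed straight down. The axes are the bar's.
- bar_travel (a joint): How far the middle of the start bar is pressed down, in m: 0 up, 0.008 fully down (stop). A spring pushes it back up: 1.5 N at the start of the travel, 5 N at the end.
- bar_tilt (a joint): Rocking of the start bar about its middle, in rad; 0 level. Sprung to level (2 N m per rad): pressed off-centre, one end goes down further.
- cup_green: Green glass cup, 64 mm across, 75 mm high; origin at the centre of its underside. Bystander.
- cup_pink: Terracotta cup, 68 mm across, 65 mm high; origin at the centre of its underside. Bystander.
Not all that is in view belongs to the job. Leave any purple look-alike of the part that bears bar_middle alone.

How it is judged:
On the way, in this order (a step that is already met when the one before it is completed fails the run):
1. the disc is lifted on the lifter's blade, at least 20 mm clear of where it lay on the rest (z of disc in the frame of rest above 0.084 m and distance between disc and lifter_tip below 0.03 m), for 0.2 s.
2. the disc lies on the two rails, clear of the blade and within 12 mm of the seat's centre (distance between disc and seat below 0.012 m and angle between disc's own z axis and vertical below 0.06 rad and z of lifter_tip in the frame of seat below -0.0025 m and linear speed of disc below 0.02 m/s), for 0.2 s.
3. the lifter lies on its rest (horizontal distance between lifter_tip and rest below 0.065 m and z of lifter_tip in the frame of rest between 0.06 and 0.067 m and contact force between the fingers and anything else below 0.1 N), for 0.2 s.
4. the start bar is pressed at least 6 mm down, level within 0.03 rad (value of joint bar_travel above 0.006 m and value of joint bar_tilt between -0.03 and 0.03 rad), for 0.1 s.
At the end, for the whole second after the job is handed in: The disc lies flat and still on both rails of the dryer, its centre within 12 mm of the seat's; the lifter lies level on the cork top of its rest with the blade's disc spot within 65 mm of the block's centre; the start bar has been pressed (6 mm or more, level within 0.03 rad) and is up again (distance between disc and seat below 0.012 m and angle between disc's own z axis and vertical below 0.06 rad and linear speed of disc below 0.01 m/s and horizontal distance between lifter_tip and rest below 0.065 m and z of lifter_tip in the frame of rest between 0.06 and 0.067 m and angle between lifter_tip's own z axis and vertical below 0.08 rad and value of joint bar_travel below 0.002 m); the robot touches nothing.
It fails at once if the hand touches the painted disc (contact force between any of the fingers, the arm and disc above 0.3 N).
It fails at once if the disc is tipped by more than 15 degrees (angle between disc's own z axis and vertical above 0.26 rad).
It fails at once if the green or the terracotta cup is shifted by more than 30 mm (distance of any of cup_green, cup_pink from where it was at the start of the episode above 0.03 m).
It also fails if it takes over 61 s, if anything falls off the work surface, if the arm or the gripper's body presses on something with over 40 N, if the wrist force passes 120 N, or if a joint passes its speed limit or range.

### The arm

A 6-joint arm with a two-finger parallel gripper is mounted at the origin on the work surface. World frame = base frame: x ahead of the robot, y to its left, z up, the work surface at z = 0. Lengths are in m, angles in rad, forces in N, time in s.
With the tool pointing down it reaches from about 0.25 to 0.725 m from the base axis. Payload 4 kg.
Tool frame: the origin (TCP) lies on the front face of the gripper's body, between the roots of the fingers; the fingertips stand 73 mm ahead of it and the grasp point (between the pads) lies 54 mm ahead of it; z points along the fingers, y is the line along which they close (so a half turn about z gives the same grasp; the last joint's range is limited). The gripper opens to 85 mm and grips with 20 to 120 N. Pads are 22 mm wide; open, the fingers measure 114 mm over their backs; the gripper's body (76 mm by 85 mm) begins 54 mm behind the grasp point. The pads swing forward as they close: fully open they stand 13 mm farther back than shut.
Start: joints at [-1.175, 0.241, 0.005, 1.335, 0, 1.571], TCP at [0.193, -0.461, 0.304] pointing down, gripper open.
Joint ranges: [-2.72, 2.72], [-1.05, 1.87], [-1.09, 1.28], [-1.99, 2.15], [-1.42, 1.44], [-3.14, 3.14]. Speed limits (rad/s): [2.79, 2.79, 3.14, 3.14, 3.14, 3.14].

### API

Orientations are given as a unit quaternion [x, y, z, w].
In Python, from workcell import bot gives the robot as it stands. The module is installed in compiled form; this text tells all that it offers.
- The arm moves only by the tool step_arm, never from a script. Its argument "rows" is a list of rows, each a list of 2 entries, a list of its own where there are three numbers: the shift along the tool's x, y, z in mm, then the turn about the tool's z in degrees. A call has 1 to 12 rows; each row is the pose to reach, as a shift and turn from the pose commanded when the call began, along the tool's axes at that moment; what a row does not reach only later rows make up. A row lasts 1/8 s, in which the tool goes at most 62.5 mm and 10.7 degrees, less where a joint would pass 70% of its speed; a pose out of reach is approached as far as the arm can. A call with a gripper value outside its range is refused whole. "claw" is the gripper's target within -1 to 1 (shut at 1, half-way at 0, fully open at -1), set as the call begins (left out, the last holds). The fingers move at their own pace and stop on an object; the grip force is fixed at half the most. Time passes only in rows, so rows that repeat a pose let the fingers close. It gives the time, the measured TCP pose, the force, the opening and the grip force at its end, in the units of the state.
- bot.get_obs(): the state, without advancing time (a new reading comes with each control period).
- bot.camera(name): name is "side" or "top"; returns (picture, depth): 400x640x3 uint8, red, green, blue; 400x640 float32, m along the optical axis (not along the pixel's ray), 0 where there is no reading.
- bot.camera_params(name): a dict with "fx", "fy", "cx", "cy" (pixels), "pose" (4x4, takes a point from camera to world coordinates). Camera axes: x right, y up, looking along -z (the intrinsics and any distortion apply to the point x, -y, -z); pixel columns grow to the right and rows downward; lengths in m; the calibration is good to about 2 mm. A picture is of the moment at which its call begins. camera_params takes no time and is no camera call.
- bot.job_done(): hands the job in; it is judged then, once.
Trained networks look in the newest picture that a camera, given by its name, has taken for a name from the list of things; names that differ only in an ending like _2 or _b are one class to them, and where a whole thing is asked for, a point or a joint stands for the part that bears it (a point fixed in the world has none). Each returns a list of dicts, best first, with "score" (0 to 1); they miss things now and then, are a little off and sometimes report something else, mostly with a low value. They report only what shows in the picture. A call takes as long as a camera call. They do not tell look-alikes from the thing itself.
- bot.trace(target, camera): "pixels" (400x640 bool, what is visible of it) and "uv" ([column, row] in pixels, amid what is visible of it).
The state is a dict: "clock": time; "joint_pos": joint angles; "joint_vel": joint speeds; "tau": joint torques, N m; "eef_pos": TCP position; "tool_rot": TCP orientation; "ft_force": force on the tool from outside, world axes, zero at the start; "ft_torque": the same for the moment, N m; "grip_width": finger opening in m; "grasp_force": force on a finger pad.
Only numpy, scipy, OpenCV 4.12 (cv2) and the standard library are available. Lean on these libraries where they do the work, as an engineer would, in place of code of your own. Each camera call takes 0.05 s, during which the arm holds its last target. There are 200 camera calls.

## Working session

There is one attempt and no reset: what is moved stays moved. The work goes in short steps, Python scripts to look and compute and a tool call to move; the robot and the scene stay as the last step left them, time stands still between calls to the robot, and variables do not carry over. Pictures are saved under pics/ and viewed, at most 10 in all, crops included, and the job is handed in when it is done.

Besides the shell and the picture viewer there is one more tool, called as name(argument=value, ...) on one line, values as JSON. step_arm: Moves the arm, as the interface text tells. Its arguments: {"type":"object","properties":{"rows":{"type":"array"},"claw":{"type":"number"}},"required":["rows"]}

```bash
mkdir -p pics
cat > h.py <<'E'
import numpy as np, cv2
from workcell import bot
from scipy.spatial.transform import Rotation as R
def cloud(name,depth):
    p=bot.camera_params(name); v,u=np.mgrid[0:400,0:640]
    X=np.stack([(u-p['cx'])/p['fx']*depth,-(v-p['cy'])/p['fy']*depth,-depth],-1)
    P=np.array(p['pose']); return X@P[:3,:3].T+P[:3,3]
E
python3 - <<'E'
from h import *
for n in('side','top'):
    im,d=bot.camera(n); cv2.imwrite(f'pics/{n}0.png',im[:,:,::-1]); np.save(n+'.npy',d); np.save(n+'im.npy',im)
    C=cloud(n,d); p=bot.camera_params(n); print(n,{k:v for k,v in p.items() if k!='pose'},np.round(p['pose'],3).tolist())
    for t in('lifter_grip','disc','dryer','rest','bar_middle','cup_green','cup_pink'):
        for r in bot.trace(t,n)[:3]:
            m=r['pixels']&(d>0); q=C[m]
            print(t,round(r['score'],2),np.round(r['uv']),m.sum(),np.round(np.median(q,0),3) if m.sum() else '',np.round(np.percentile(q,[2,98],axis=0),3).tolist() if m.sum() else '')
o=bot.get_obs();print(o['clock'],o['eef_pos'],o['tool_rot'])
E
```

```text
side {'fx': 431.49124687531855, 'fy': 431.49124687531855, 'cx': 318.8201574494902, 'cy': 194.63556111316132} [[-0.97, 0.173, -0.172, 0.322], [-0.242, -0.622, 0.745, 0.755], [0.022, 0.764, 0.645, 0.786], [0.0, 0.0, 0.0, 1.0]]
lifter_grip 0.74 [232. 279.] 515 [0.616 0.25  0.066] [[0.604, 0.201, 0.052], [0.635, 0.307, 0.148]]
lifter_grip 0.31 [322. 287.] 981 [0.439 0.191 0.056] [[0.424, 0.087, 0.036], [0.456, 0.277, 0.059]]
disc 0.75 [245. 259.] 516 [0.613 0.172 0.07 ] [[0.586, 0.141, 0.066], [0.642, 0.199, 0.073]]
dryer 0.58 [322. 166.] 5157 [ 0.527 -0.151  0.045] [[0.44, -0.286, 0.006], [0.62, -0.094, 0.206]]
rest 0.58 [249. 287.] 1706 [0.592 0.222 0.023] [[0.561, 0.148, 0.001], [0.682, 0.251, 0.061]]
bar_middle 0.65 [425. 164.] 392 [ 0.25  -0.307  0.056] [[0.229, -0.415, 0.049], [0.271, -0.224, 0.059]]
bar_middle 0.61 [321. 284.] 964 [0.44  0.193 0.056] [[0.423, 0.085, 0.038], [0.458, 0.277, 0.059]]
cup_green 0.7 [215. 214.] 795 [0.745 0.059 0.052] [[0.719, 0.021, 0.003], [0.776, 0.08, 0.076]]
cup_pink 0.59 [233. 187.] 643 [ 0.753 -0.064  0.044] [[0.724, -0.105, 0.003], [0.785, -0.04
[... 415 characters left out ...]
.077]]
dryer 0.5 [253. 152.] 389 [0.617 0.169 0.071] [[0.59, 0.143, 0.065], [0.644, 0.197, 0.077]]
rest 0.56 [246. 160.] 1077 [0.598 0.197 0.015] [[0.564, 0.135, 0.007], [0.681, 0.246, 0.065]]
bar_middle 0.98 [445. 290.] 806 [ 0.254 -0.323  0.056] [[0.232, -0.419, 0.039], [0.275, -0.227, 0.062]]
bar_middle 0.66 [247. 217.] 747 [0.443 0.178 0.056] [[0.426, 0.082, 0.049], [0.459, 0.273, 0.062]]
cup_green 0.89 [298. 107.] 534 [0.76  0.052 0.034] [[0.721, 0.021, -0.001], [0.781, 0.082, 0.079]]
cup_pink 0.91 [342. 102.] 509 [ 0.768 -0.075  0.03 ] [[0.727, -0.104, 0.001], [0.788, -0.044, 0.069]]
0.8 [ 0.19278002 -0.46137314  0.30394697] [9.80483729e-01 1.96600242e-01 1.40368123e-05 4.83765350e-05]
```

View pics/side0.png

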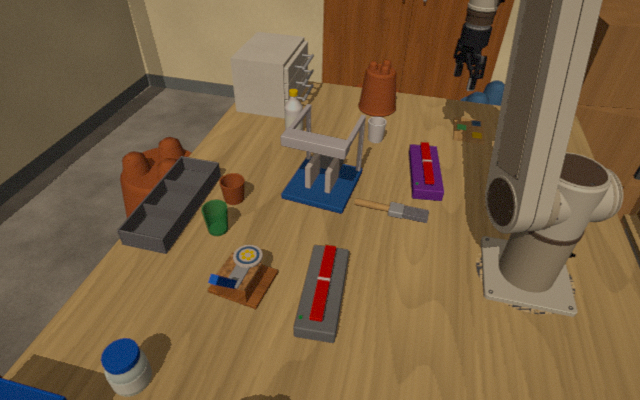

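View pics/top0.png

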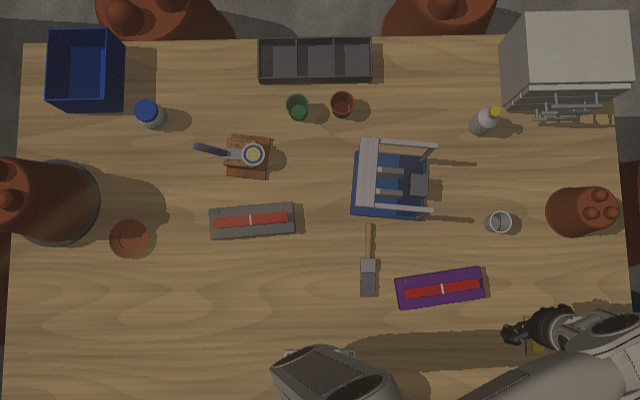

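The side view shows the lifter and disc on the rest around (245,262), the dryer at (322,165) and the cups at (215,217) and (233,188). The true grey-console bar is at (322,285), with its purple look-alike at (425,165). Next I'll fit the exact poses.

Run:
```python
from h import *
def line(q):
    c,_,_=(None,None,None); c=q.mean(0); u=np.linalg.svd(q-c)[2][0]; return np.round(c,4),np.round(u,3)
for n in('side','top'):
    im,d=bot.camera(n); C=cloud(n,d); hsv=cv2.cvtColor(im,cv2.COLOR_RGB2HSV); x,y,z=C[...,0],C[...,1],C[...,2]
    print('==',n)
    def box(a,b,c,e,f,g): return (d>0)&(x>a)&(x<b)&(y>c)&(y<e)&(z>f)&(z<g)
    blue=(hsv[...,0]>100)&(hsv[...,0]<130)&(hsv[...,1]>130)
    h=box(.57,.68,.21,.36,.078,.16)&blue; q=C[h]; print('handle',h.sum(),*line(q),np.round(np.percentile(q,[2,98],axis=0),3).tolist())
    for a in(.085,.10,.115,.13):
        s=q[(q[:,2]>a)&(q[:,2]<a+.015)]; print('  z',a,len(s),np.round(np.median(s,0),4),np.round(np.ptp(s[:,0]),3) if len(s) else '')
    r=bot.trace('disc',n)[0]; m=r['pixels'].astype(np.uint8); cn=cv2.findContours(m,0,1)[0]; cn=max(cn,key=len)
    (u,v),ax,_=cv2.fitEllipse(cn); P=bot.camera_params(n); T=np.array(P['pose'])
    ray=T[:3,:3]@[(u-P['cx'])/P['fx'],-(v-P['cy'])/P['fy'],-1]; s=(.069-T[2,3])/ray[2]; print('disc',np.round(T[:3,3]+s*ray,4),ax)
    b=box(.57,.67,.12,.26,.055,.0665); q=C[b]; print('cork/blade',len(q),cv2.minAreaRect(q[:,:2].astype(np.float32)*1000))
    b=box(.43,.63,-.3,-.05,.083,.097); q=C[b]; print('rail',len(q),np.round(np.percentile(q,[2,98],axis=0),3).tolist())
    for side in(0,1):
        w=q[(q[:,0]>.53)==side]; 
        if len(w)>9: print('  r',len(w),*line(w),cv2.minAreaRect(w[:,:2].astype(np.float32)*1000))
    b=box(.40,.68,-.3,0,.195,.22); q=C[b]; print('lamptop',len(q),cv2.minAreaRect(q[:,:2].astype(np.float32)*1000),np.median(q[:,2]))
    b=box(.40,.68,-.32,0,.012,.028); q=C[b]; print('base',len(q),cv2.minAreaRect(q[:,:2].astype(np.float32)*1000))
    b=box(.40,.5,.05,.3,.045,.066)&((hsv[...,0]<8)|(hsv[...,0]>172))&(hsv[...,1]>150); q=C[b]; print('bar',len(q),*line(q),cv2.minAreaRect(q[:,:2].astype(np.float32)*1000))
    w=box(.42,.47,.12,.24,.048,.066)&(hsv[...,1]<90); q=C[w]; print('band',len(q),np.round(np.median(q,0),4))
```

```text
== side
handle 193 [0.6179 0.2883 0.1237] [-0.132 -0.574 -0.809] [[0.613, 0.255, 0.081], [0.63, 0.308, 0.148]]
  z 0.085 27 [0.6138 0.268  0.0935] 0.002
  z 0.1 27 [0.6147 0.2763 0.1071] 0.003
  z 0.115 34 [0.6156 0.2879 0.1218] 0.004
  z 0.13 63 [0.6179 0.304  0.1404] 0.016
disc [0.6145 0.1713 0.069 ] (22.46293830871582, 29.156892776489258)
cork/blade 717 ((623.207275390625, 201.75753784179688), (109.19755554199219, 76.08602142333984), 82.37525939941406)
rail 237 [[0.441, -0.27, 0.083], [0.57, -0.144, 0.094]]
  r 131 [ 0.494  -0.1919  0.0893] [ 0.47   0.883 -0.005] ((486.8633728027344, -214.36985778808594), (150.7257080078125, 37.82932662963867), 63.28042221069336)
  r 106 [ 0.5618 -0.1827  0.0893] [-0.111 -0.994  0.01 ] ((561.9859619140625, -188.30850219726562), (78.35059356689453, 14.615524291992188), 84.33319854736328)
lamptop 1184 ((532.7662963867188, -193.58743286132812), (192.91070556640625, 171.79637145996094), 84.08446502685547) 0.20369961392712987
base 2165 ((508.5640869140625, -192.48721313476562), (201.69100952148438, 228.01902770996094), 84.24444580078125)
bar 885 [0.439  0.19   0.0557] [-0.072  0.997 -0.005] ((440.167724609375, 178.51022338867188), (25.460683822631836, 200.7898406982422), 4.264132022857666)
band 29 [0.4404 0.1782 0.0565]
== top<stdin>:3: RuntimeWarning: Mean of empty slice.
  ret = um.true_divide(
Traceback (most recent call last):
IndexError: index -1 is out of bounds for axis 0 with size 0
```

Run:
```python
from h import *
def rect(q): return cv2.minAreaRect(q[:,:2].astype(np.float32)*1000)
A=np.radians(84.24); e=np.array([np.cos(A),np.sin(A)]); f=np.array([-e[1],e[0]])
for n in('side','top'):
    im,d=bot.camera(n); C=cloud(n,d); hsv=cv2.cvtColor(im,cv2.COLOR_RGB2HSV); x,y,z=C[...,0],C[...,1],C[...,2]
    print('==',n)
    def box(a,b,c,e,f,g): return (d>0)&(x>a)&(x<b)&(y>c)&(y<e)&(z>f)&(z<g)
    h=box(.57,.68,.21,.36,.08,.165); q=C[h]; print('handle',h.sum(),np.round(np.percentile(q,[2,98],axis=0),3).tolist())
    for a in(.085,.10,.115,.13,.14):
        s=q[(q[:,2]>a)&(q[:,2]<a+.015)]
        if len(s): print('  z',a,len(s),np.round(np.median(s,0),4),np.round(np.percentile(s[:,0],[3,97]),4))
    r=bot.trace('disc',n)[0]; cn=max(cv2.findContours(r['pixels'].astype(np.uint8),0,1)[0],key=len)
    (u,v),ax,_=cv2.fitEllipse(cn); P=bot.camera_params(n); T=np.array(P['pose'])
    ray=T[:3,:3]@[(u-P['cx'])/P['fx'],-(v-P['cy'])/P['fy'],-1]; s=(.069-T[2,3])/ray[2]; print('disc',np.round(T[:3,3]+s*ray,4))
    # blade behind the disc
    for a in(.205,.215,.225):
        b=box(.58,.66,a,a+.01,.0615,.068); q=C[b]; print(' blade',a,len(q),np.round(np.percentile(q[:,0],[3,50,97]),4),np.round(np.median(q[:,2]),4) if len(q) else '')
    # dryer in own axes (e along rails toward front, f across)
    for nm,b in(('rails',box(.47,.6,-.26,-.1,.083,.097)),('lamptop',box(.40,.68,-.3,0,.197,.215)),('base',box(.40,.68,-.32,0,.012,.028))):
        q=C[b]; a=q[:,:2]@e; c=q[:,:2]@f
        print(nm,len(q),'along',np.round(np.percentile(a,[1,99]),4),'across',np.round(np.percentile(c,[1,99]),4),'z',np.round(np.median(q[:,2]),4),rect(q)[2])
        if nm!='base':
            print(np.histogram(c,bins=np.arange(-.62,-.44,.006)))if nm=='rails' else print('  bar',np.round(np.percentile(a[a>-.10],[1,99]),4),len(a))
    b=box(.40,.5,.05,.3,.045,.066)&((hsv[...,0]<8)|(hsv[...,0]>172))&(hsv[...,1]>150); print('bar',rect(C[b]))
    w=box(.42,.47,.12,.24,.048,.066)&(hsv[...,1]<90); print('band',np.round(np.median(C[w],0),4))
    w=box(.54,.7,.1,.28,.052,.0612); print('cork',w.sum(),rect(C[w]))
```

```text
== side
handle 234 [[0.613, 0.254, 0.082], [0.632, 0.309, 0.149]]
  z 0.085 33 [0.6138 0.2654 0.0925] [0.6122 0.6161]
  z 0.1 36 [0.6148 0.2773 0.1084] [0.6135 0.6162]
  z 0.115 36 [0.6158 0.288  0.1235] [0.6141 0.6168]
  z 0.13 82 [0.6196 0.303  0.1413] [0.6152 0.6315]
  z 0.14 83 [0.6241 0.3009 0.1447] [0.6161 0.6317]
disc [0.6146 0.1707 0.069 ]
 blade 0.205 54 [0.5992 0.6169 0.6319] 0.0636
 blade 0.215 54 [0.6033 0.6181 0.6471] 0.0637
 blade 0.225 55 [0.6039 0.6183 0.6403] 0.0635
rails 218 along [-0.1656 -0.0913] across [-0.5856 -0.5127] z 0.0895 84.20197296142578
(array([ 0,  0,  0,  0,  0, 10, 41, 32, 28,  0,  0,  0,  0,  0,  0, 21, 41,
       45,  0,  0,  0,  0,  0,  0,  0,  0,  0,  0,  0]), array([-0.62 , -0.614, -0.608, -0.602, -0.596, -0.59 , -0.584, -0.578,
       -0.572, -0.566, -0.56 , -0.554, -0.548, -0.542, -0.536, -0.53 ,
       -0.524, -0.518, -0.512, -0.506, -0.5  , -0.494, -0.488, -0.482,
       -0.476, -0.47 , -0.464, -0.458, -0.452, -0.446]))
lamptop 1110 along [-0.228  -0.0452] across [-0.6336 -0.4642] z 0.2039 84.04105377197266
  bar [-0.0927 -0.045 ] 1110
base 
[... 1042 characters left out ...]
.614, -0.608, -0.602, -0.596, -0.59 , -0.584, -0.578,
       -0.572, -0.566, -0.56 , -0.554, -0.548, -0.542, -0.536, -0.53 ,
       -0.524, -0.518, -0.512, -0.506, -0.5  , -0.494, -0.488, -0.482,
       -0.476, -0.47 , -0.464, -0.458, -0.452, -0.446]))
lamptop 1908 along [-0.2292 -0.0475] across [-0.6363 -0.4674] z 0.2042 84.01224517822266
  bar [-0.0962 -0.0474] 1908
base 2392 along [-0.2404 -0.044 ] across [-0.64   -0.4224] z 0.0203 83.98593139648438
bar ((441.7012939453125, 177.93084716796875), (23.63028335571289, 198.0235595703125), 4.581247329711914)
band [0.4461 0.1777 0.0564]
cork 250 ((624.4046020507812, 192.60922241210938), (108.05265045166016, 76.41433715820312), 83.63893127441406)
```

Run:
```python
import cv2,numpy as np
a=cv2.resize(cv2.imread('pics/side0.png')[225:315,180:380],(800,360),interpolation=cv2.INTER_CUBIC)
b=cv2.resize(cv2.imread('pics/side0.png')[100:160+55,260:400][:105],(320,240),interpolation=cv2.INTER_CUBIC)
c=cv2.resize(cv2.imread('pics/top0.png')[125:230,340:450],(251,240),interpolation=cv2.INTER_CUBIC)
d=cv2.resize(cv2.imread('pics/top0.png')[120:190,185:285][:,:],(229,160));d=cv2.copyMakeBorder(d,0,80,0,0,0)
cv2.imwrite('pics/crop.png',np.vstack([a,np.hstack([b,c,d])]))
```

```text
(no output)
```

View pics/crop.png

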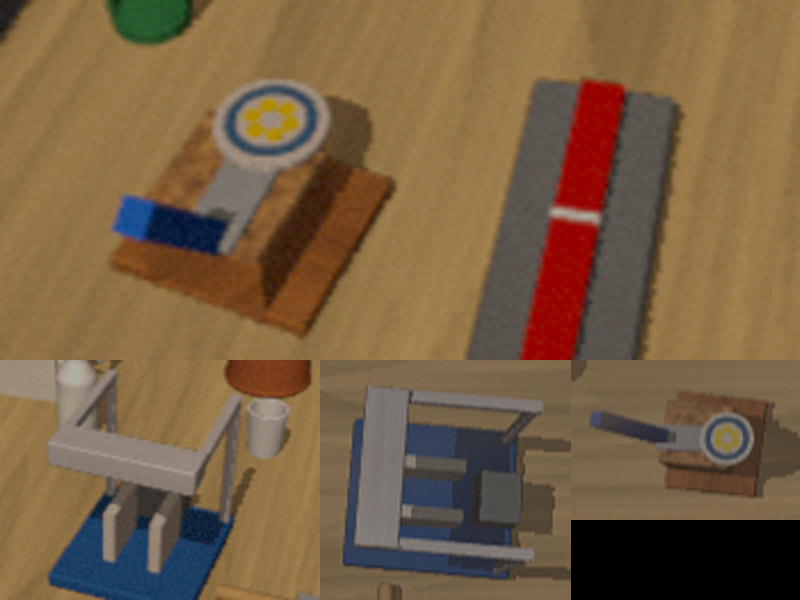

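The crop shows the blade under the disc on the cork, the blue handle leaning towards +y, and two rails under the lamp. The lifter heading is about 4.3° off −y and the dryer about 6°. I only have tool-z turns, so I'll grip upright, high on the handle (s≈30 mm). That keeps the gripper body above the lamp top at 205 mm.

step_arm(rows=[[[40, -31, -10], -4], [[100, -77, -25], -12], [[150, -116, -30], -22], [[200, -154, -30], -32], [[250, -193, -30], -42], [[300, -231, -30], -52], [[350, -270, -30], -60], [[400, -309, -30], -63], [[450, -347, -30], -63], [[500, -386, -30], -63], [[550, -424, -30], -63], [[600, -463, -30], -63]], claw=-1)

```text
clock: 2.65
eef_pos: [0.5582, 0.1806, 0.334]
tool_rot: [0.733, 0.68, 0.0, 0.0]
ft_force: [1.8, -0.5, 0.6]
grip_width: 0.0855
grasp_force: 0.0
```

step_arm(rows=[[[40, 19, 0], 0], [[85, 40, 10], 0], [[104, 49, 40], 0], [[104, 49, 70], 0], [[104, 49, 84], 0], [[104, 49, 84], 0], [[104, 49, 84], 0]])

```text
clock: 3.52
eef_pos: [0.6147, 0.2785, 0.2517]
tool_rot: [0.733, 0.68, 0.001, 0.0]
ft_force: [0.5, -0.5, 0.4]
grip_width: 0.0851
grasp_force: 0.0
```

Run:
```python
from h import *
o=bot.get_obs(); print(o['eef_pos'],o['tool_rot'],o['joint_pos'])
im,d=bot.camera('side'); C=cloud('side',d)
cv2.imwrite('pics/s1.png',cv2.resize(im[190:310,160:360,::-1],(800,480),interpolation=cv2.INTER_CUBIC))
```

```text
[0.61468631 0.27851982 0.25174342] [7.33450826e-01 6.79741134e-01 1.30043123e-03 4.30489458e-04] [4.25434098e-01 6.20376876e-01 4.51144747e-01 1.39882454e+00
 6.28736205e-06 2.07220575e+00]
```

View pics/s1.png

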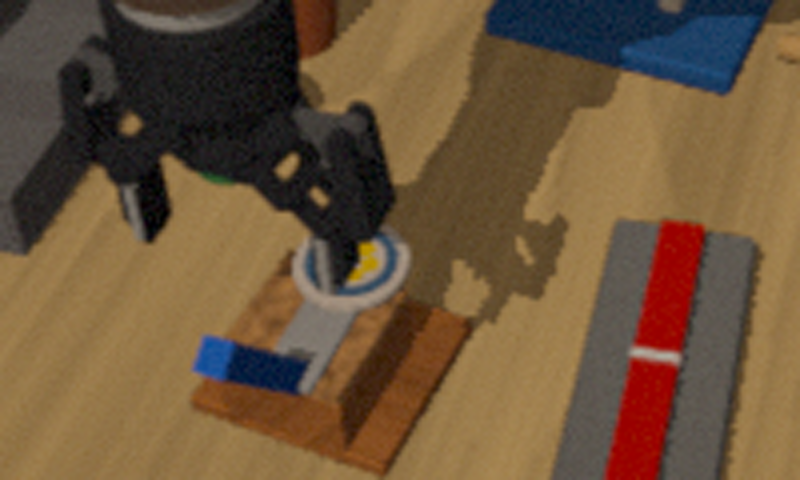

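The view shows the open fingers straddling above the lifter, about 19 mm short of the grasp station towards the handle end (handle end at crop pixel (215,357)). I'll correct that and descend.

step_arm(rows=[[[10, 5, 0], 0], [[19, 9, 0], 0], [[19, 9, 15], 0], [[19, 9, 30], 0], [[19, 9, 45], 0], [[19, 9, 55], 0], [[19, 9, 58], 0], [[19, 9, 58], 0], [[19, 9, 58], 0]])

```text
clock: 4.7
eef_pos: [0.6249, 0.2971, 0.1928]
tool_rot: [0.733, 0.68, 0.001, 0.0]
ft_force: [-0.3, -0.8, -0.3]
grip_width: 0.0852
grasp_force: 0.0
```

Run:
```python
from h import *
o=bot.get_obs(); print(o['eef_pos'],o['tool_rot'],o['ft_force'])
im,d=bot.camera('side'); C=cloud('side',d)
cv2.imwrite('pics/s2.png',cv2.resize(im[210:310,170:320,::-1],(780,520),interpolation=cv2.INTER_CUBIC))
```

```text
[0.62487211 0.2970705  0.19276425] [7.33285616e-01 6.79920304e-01 7.33789130e-04 2.17205471e-04] [-0.3482044  -0.83475395 -0.31742039]
```

View pics/s2.png

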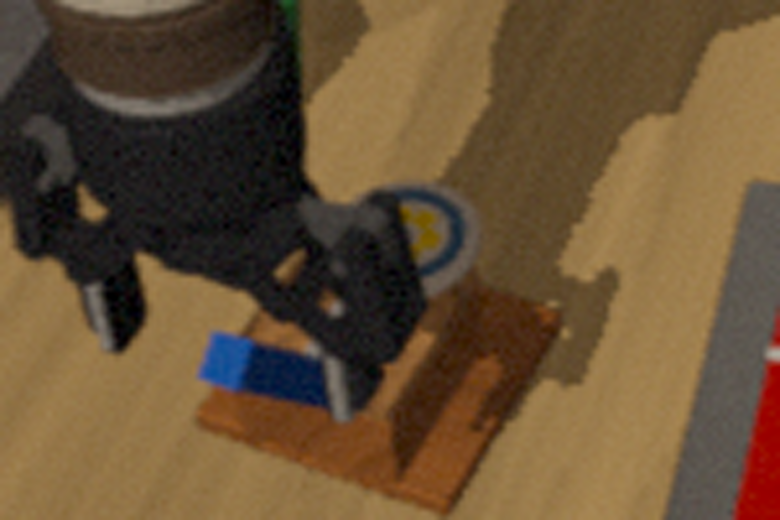

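The handle sits between the open fingers at crop (270,365). I'll raise 2 mm and close.

step_arm(rows=[[[0, 0, -2], 0], [[0, 0, -2], 0], [[0, 0, -2], 0], [[0, 0, -2], 0], [[0, 0, -2], 0], [[0, 0, -2], 0], [[0, 0, -2], 0], [[0, 0, -2], 0]], claw=1)

```text
clock: 5.75
eef_pos: [0.6246, 0.2969, 0.194]
tool_rot: [0.733, 0.68, 0.0, 0.0]
ft_force: [0.6, -0.1, 0.8]
grip_width: 0.0147
grasp_force: 62.4
```

Run:
```python
from h import *
o=bot.get_obs(); print(o['eef_pos'],o['tool_rot'],o['ft_force'],o['grip_width'],o['grasp_force'])
```

```text
[0.62460749 0.29685613 0.19397507] [7.33292844e-01 6.79912927e-01 7.04618285e-05 1.13014766e-04] [ 0.59014767 -0.1317886   0.81461907] 0.014670752031691716 62.42674469947815
```

step_arm(rows=[[[0, 0, -2], 0], [[0, 0, -6], 0], [[0, 0, -12], 0], [[0, 0, -20], 0], [[0, 0, -28], 0], [[0, 0, -36], 0], [[0, 0, -42], 0], [[0, 0, -46], 0], [[0, 0, -48], 0], [[0, 0, -48], 0], [[0, 0, -48], 0], [[0, 0, -48], 0]])

```text
clock: 7.25
eef_pos: [0.6244, 0.2969, 0.2416]
tool_rot: [0.733, 0.68, -0.0, -0.0]
ft_force: [0.2, -0.1, -1.0]
grip_width: 0.0148
grasp_force: 62.1
```

```bash
cat > look.py <<'E'
from h import *
import sys
def measure(sx=.57,ex=.67,zt=None):
    o=bot.get_obs(); p=np.array(o['eef_pos']); print(np.round(p,4),np.round(o['ft_force'],1),o['grip_width'])
    for n in('side','top'):
        im,d=bot.camera(n); C=cloud(n,d)
        rr=bot.trace('disc',n)
        if not rr: print(n,'no disc'); continue
        r=rr[0]; m=cv2.erode(r['pixels'].astype(np.uint8),np.ones((3,3)))>0; q=C[m&(d>0)]
        q=q[np.abs(q[:,2]-np.median(q[:,2]))<.012]
        A=np.c_[q[:,:2]-q[:,:2].mean(0),np.ones(len(q))]; k=np.linalg.lstsq(A,q[:,2],rcond=None)[0]
        cn=max(cv2.findContours(r['pixels'].astype(np.uint8),0,1)[0],key=len); (u,v),ax,_=cv2.fitEllipse(cn)
        P=bot.camera_params(n);T=np.array(P['pose']); ray=T[:3,:3]@[(u-P['cx'])/P['fx'],-(v-P['cy'])/P['fy'],-1]
        c=T[:3,3]+(k[2]-T[2,3])/ray[2]*ray
        print(n,round(r['score'],2),len(q),'top plane slopes x,y',np.round(k,4),'centre',np.round(c,4),'ell',np.round(ax,1),'rel tcp',np.round(c-p,4))
        np.save(n+'C.npy',C); cv2.imwrite(f'pics/_{n}.png',im[:,:,::-1])
measure()
E
python3 look.py
```

```text
[0.6244 0.2969 0.2416] [ 0.2 -0.1 -1. ] 0.014811767573252239
side 0.96 325 top plane slopes x,y [ 0.0093 -0.0018  0.1172] centre [0.6098 0.1707 0.1172] ell [22.8 26.1] rel tcp [-0.0146 -0.1262 -0.1244]
top 0.89 364 top plane slopes x,y [-0.0007  0.0119  0.1182] centre [0.6167 0.1676 0.1182] ell [23.  23.6] rel tcp [-0.0077 -0.1293 -0.1234]
```

The disc is held level (slopes around 0.01) with its centre 128 mm ahead of the TCP, as expected. Next I carry it to the front of the dryer.

step_arm(rows=[[[-3, -1, 0], 0], [[-10, -3, 0], 0.2], [[-24, -7, 0], 0.4], [[-42, -12, 0], 0.6], [[-63, -18, 0], 0.8], [[-85, -25, 0], 1.0], [[-106, -31, 0], 1.2], [[-124, -36, 0], 1.4], [[-137, -40, 0], 1.6], [[-145, -42, 0], 1.7], [[-149, -43, 0], 1.7], [[-149, -43, 0], 1.7]])

```text
clock: 8.95
eef_pos: [0.5705, 0.1517, 0.2419]
tool_rot: [0.743, 0.669, 0.0, -0.0]
ft_force: [0.4, 0.1, -1.8]
grip_width: 0.0147
grasp_force: 62.1
```

```bash
python3 look.py; python3 -c "
from h import *
o=bot.get_obs();print(R.from_quat(o['tool_rot']).as_matrix().round(4).tolist())"
```

```text
[0.5705 0.1517 0.2419] [ 0.4  0.1 -1.8] 0.014679893992179088
side 0.84 171 top plane slopes x,y [-0.0017  0.0129  0.1177] centre [0.5447 0.0302 0.1177] ell [13.6 22.4] rel tcp [-0.0258 -0.1215 -0.1243]
top 0.66 479 top plane slopes x,y [ 0.0123 -0.006   0.0702] centre [ 0.5444 -0.2008  0.0702] ell [88.  92.8] rel tcp [-0.0261 -0.3525 -0.1717]
[[0.1043, 0.9945, 0.0], [0.9945, -0.1043, 0.0001], [0.0001, -0.0, -1.0]]
```

View pics/_side.png

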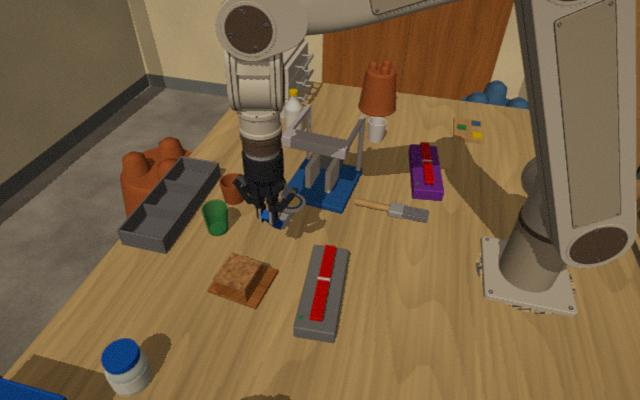

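The side view shows the empty rest at (243,280) and the held disc at (292,200), heading under the lamp. The tool is aligned, so the insertion is a straight −x move.

step_arm(rows=[[[-3, 0, 0], 0], [[-10, 0, 0], 0], [[-24, 0, 0], 0], [[-42, 0, 0], 0], [[-63, 0, 0], 0], [[-85, 0, 0], 0], [[-106, 0, 0], 0], [[-124, 0, 0], 0], [[-137, 0, 0], 0], [[-145, -1, 0], 0], [[-149, -1, 0], 0], [[-150, -1, 0], 0]])

```text
clock: 10.65
eef_pos: [0.5537, 0.0027, 0.2419]
tool_rot: [0.743, 0.669, 0.0, -0.0]
ft_force: [-0.2, 0.1, -1.0]
grip_width: 0.0146
grasp_force: 62.1
```

step_arm(rows=[[[-3, 0, 0], 0], [[-9, 0, 0], 0], [[-18, 0, 0], 0], [[-30, 0, 0], 0], [[-41, 0, 0], 0], [[-50, 0, 0], 0], [[-56, 0, 0], 0], [[-59, 0, 0], 0], [[-60, 0, 0], 0], [[-60, 0, 0], 0]])

```text
clock: 11.9
eef_pos: [0.5474, -0.057, 0.2419]
tool_rot: [0.743, 0.669, 0.0, -0.0]
ft_force: [0.1, 0.5, -1.4]
grip_width: 0.015
grasp_force: 62.1
```

```bash
python3 look.py
python3 - <<'E'
from h import *
A=np.radians(84.0); e=np.array([np.cos(A),np.sin(A)]); f=np.array([-e[1],e[0]]); print('seat guess along/across',np.array([.5345,-.1866])@e,np.array([.5345,-.1866])@f)
for n in('side','top'):
    C=np.load(n+'C.npy'); q=C.reshape(-1,3); q=q[(np.abs(q[:,0]-.6)<.08)&(np.abs(q[:,1]-.2)<.09)&(np.abs(q[:,2]-.06)<.006)]
    print(n,'cork',len(q),np.median(q[:,2]),cv2.minAreaRect(q[:,:2].astype(np.float32)*1000))
a=cv2.imread('pics/_side.png')[80:220,250:400]; b=cv2.imread('pics/_top.png')[120:230,330:450]
cv2.imwrite('pics/ins.png',np.hstack([cv2.resize(a,(429,400),interpolation=2),cv2.resize(b,(371,400),interpolation=2)]))
E
```

```text
[ 0.5474 -0.057   0.2419] [ 0.1  0.5 -1.4] 0.01502408314831168
side 0.7 63 top plane slopes x,y [0.0244 0.0194 0.1177] centre [ 0.5295 -0.1646  0.1177] ell [ 7.9 15.4] rel tcp [-0.0179 -0.1076 -0.1242]
top 0.72 352 top plane slopes x,y [0.0009 0.0046 0.1184] centre [ 0.5362 -0.1845  0.1184] ell [22.9 23. ] rel tcp [-0.0112 -0.1276 -0.1235]
seat guess along/across -0.12970732205915902 -0.5510769643200861
side cork 1097 0.05945324148833464 ((623.681640625, 205.64657592773438), (83.92377471923828, 77.83180236816406), 83.17433166503906)
top cork 790 0.06045127949143503 ((626.7493896484375, 206.057861328125), (81.15789031982422, 77.14241790771484), 83.03455352783203)
```

View pics/ins.png

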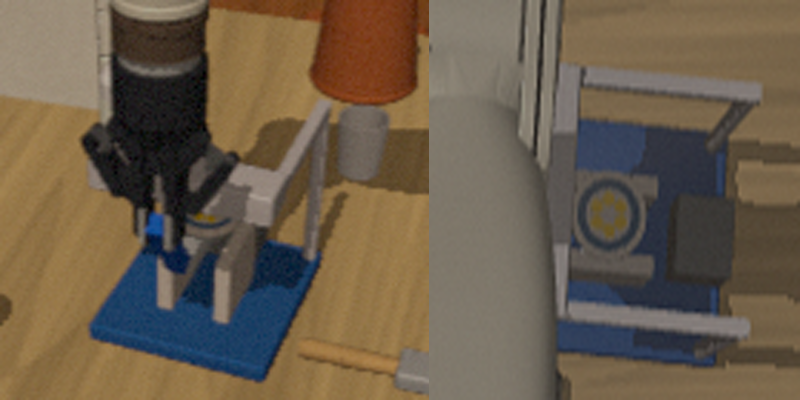

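The right half (top view) shows the disc centred between the rails at crop (608,212). By my numbers it is 3 mm to the front and 0.3 mm sideways. The gripper body stays above the lamp, so I lower gently by 30 mm.

step_arm(rows=[[[0, 0, 4], 0], [[0, 0, 10], 0], [[0, 0, 15], 0], [[0, 0, 18], 0], [[0, 0, 20], 0], [[0, 0, 22], 0], [[0, 0, 24], 0], [[0, 0, 26], 0], [[0, 0, 28], 0], [[0, 0, 30], 0], [[0, 0, 30], 0], [[0, 0, 30], 0]])

```text
clock: 13.6
eef_pos: [0.5474, -0.0571, 0.2119]
tool_rot: [0.743, 0.669, 0.0, 0.0]
ft_force: [-0.2, 0.3, 0.1]
grip_width: 0.0149
grasp_force: 62.1
```

```bash
python3 look.py
```

```text
[ 0.5474 -0.0571  0.2119] [-0.2  0.3  0.1] 0.014911253345658357
side 0.72 81 top plane slopes x,y [-0.0129 -0.0156  0.0962] centre [ 0.5204 -0.1758  0.0962] ell [ 9.6 17.7] rel tcp [-0.027  -0.1187 -0.1157]
top 0.76 349 top plane slopes x,y [ 0.0044 -0.0013  0.0968] centre [ 0.5362 -0.1841  0.0968] ell [21.8 23.7] rel tcp [-0.0112 -0.127  -0.1151]
```

The disc is on the rails (top at 0.096) and the blade is 8 mm below. Now I withdraw straight back.

step_arm(rows=[[[0, 0, 0], 0], [[3, 0, 0], 0], [[9, 0, 0], 0], [[20, 0, 0], 0], [[36, 0, 0], 0], [[55, 0, 0], 0], [[78, 0, 0], 0], [[102, 0, 0], 0], [[126, 0, 0], 0], [[148, 0, 0], 0], [[162, 0, 0], 0], [[170, 0, 0], 0]])

```text
clock: 15.3
eef_pos: [0.5651, 0.1132, 0.2118]
tool_rot: [0.743, 0.669, -0.0, 0.0]
ft_force: [-0.3, -0.5, -1.2]
grip_width: 0.0149
grasp_force: 62.1
```

```bash
python3 look.py
```

```text
[0.5651 0.1132 0.2118] [-0.3 -0.5 -1.2] 0.014914565040779511
side 0.85 177 top plane slopes x,y [-0.0076  0.0081  0.0964] centre [ 0.5342 -0.1798  0.0964] ell [12.5 22.7] rel tcp [-0.0309 -0.293  -0.1154]
top 0.97 367 top plane slopes x,y [0.0024 0.0234 0.0971] centre [ 0.5364 -0.1849  0.0971] ell [22.9 23.7] rel tcp [-0.0288 -0.2981 -0.1147]
```

step_arm(rows=[[[4, 1, -8], 0], [[14, 3, -16], 0], [[32, 7, -20], -0.4], [[54, 12, -20], -0.8], [[80, 17, -20], -1.2], [[108, 23, -20], -1.6], [[134, 29, -20], -1.7], [[156, 33, -20], -1.7], [[172, 37, -20], -1.7], [[183, 39, -20], -1.7], [[189, 40, -20], -1.7], [[189, 40, -20], -1.7]])

```text
clock: 17.0
eef_pos: [0.6248, 0.2961, 0.2318]
tool_rot: [0.733, 0.68, -0.0, 0.0]
ft_force: [-0.2, 0.4, -0.6]
grip_width: 0.015
grasp_force: 62.1
```

step_arm(rows=[[[0, 0, 8], 0], [[0, 0, 17], 0], [[0, 0, 25], 0], [[0, 0, 30], 0], [[0, 0, 33], 0], [[0, 0, 35], 0], [[0, 0, 36.5], 0], [[0, 0, 37], 0], [[0, 0, 37], 0]])

```text
clock: 18.12
eef_pos: [0.6248, 0.2957, 0.195]
tool_rot: [0.733, 0.68, 0.0, 0.0]
ft_force: [0.7, -0.2, -1.0]
grip_width: 0.0147
grasp_force: 62.2
```

step_arm(rows=[[[0, 0, 1], 0], [[0, 0, 1.3], 0], [[0, 0, 1.3], 0], [[0, 0, 1.3], 0]])

```text
clock: 18.62
eef_pos: [0.625, 0.2958, 0.194]
tool_rot: [0.733, 0.68, 0.0, 0.0]
ft_force: [-0.3, 0.3, 2.1]
grip_width: 0.0149
grasp_force: 62.5
```

step_arm(rows=[[[0, 0, 0], 0], [[0, 0, 0], 0], [[0, 0, 0], 0], [[0, 0, 0], 0], [[0, 0, 0], 0], [[0, 0, 0], 0], [[0, 0, 0], 0], [[0, 0, 0], 0]], claw=-1)

```text
clock: 19.62
eef_pos: [0.6248, 0.2957, 0.1936]
tool_rot: [0.733, 0.68, -0.0, 0.0]
ft_force: [0.1, -0.0, 0.5]
grip_width: 0.0857
grasp_force: 0.0
```

step_arm(rows=[[[0, 0, -10], 0], [[0, 0, -30], 0], [[0, 0, -60], 0], [[0, 0, -90], 0], [[0, 0, -100], 0], [[0, 0, -100], 0], [[0, 0, -100], 0]])

```text
clock: 20.5
eef_pos: [0.6244, 0.2955, 0.2919]
tool_rot: [0.733, 0.68, -0.001, -0.0]
ft_force: [0.0, 0.2, 0.1]
grip_width: 0.0853
grasp_force: 0.0
```

```bash
python3 look.py
python3 - <<'E'
from h import *
for n in('side','top'):
    q=np.load(n+'C.npy').reshape(-1,3); q=q[(abs(q[:,0]-.62)<.012)&(abs(q[:,1]-.19)<.06)&(abs(q[:,2]-.064)<.02)]
    for a in np.arange(.14,.25,.02):
        s=q[(q[:,1]>a)&(q[:,1]<a+.02)]; print(n,round(a,2),len(s),np.round(np.median(s[:,2]),4) if len(s) else '')
cv2.imwrite('pics/back.png',cv2.resize(cv2.imread('pics/_side.png')[100:320,150:450],(800,587),interpolation=2))
E
```

```text
[0.6244 0.2955 0.2919] [0.  0.2 0.1] 0.08529987429725859
side 0.67 180 top plane slopes x,y [0.0017 0.0055 0.0964] centre [ 0.533  -0.1784  0.0964] ell [13. 22.] rel tcp [-0.0913 -0.4739 -0.1955]
top 0.65 346 top plane slopes x,y [-0.0132  0.0155  0.0973] centre [ 0.5351 -0.1851  0.0973] ell [22.4 23. ] rel tcp [-0.0893 -0.4805 -0.1947]
side 0.14 59 0.0633
side 0.16 67 0.0636
side 0.18 74 0.0638
side 0.2 80 0.0638
side 0.22 66 0.0637
side 0.24 39 0.0616
top 0.14 57 0.0647
top 0.16 69 0.0651
top 0.18 61 0.0644
top 0.2 68 0.0641
top 0.22 67 0.0652
top 0.24 40 0.0723
```

View pics/back.png

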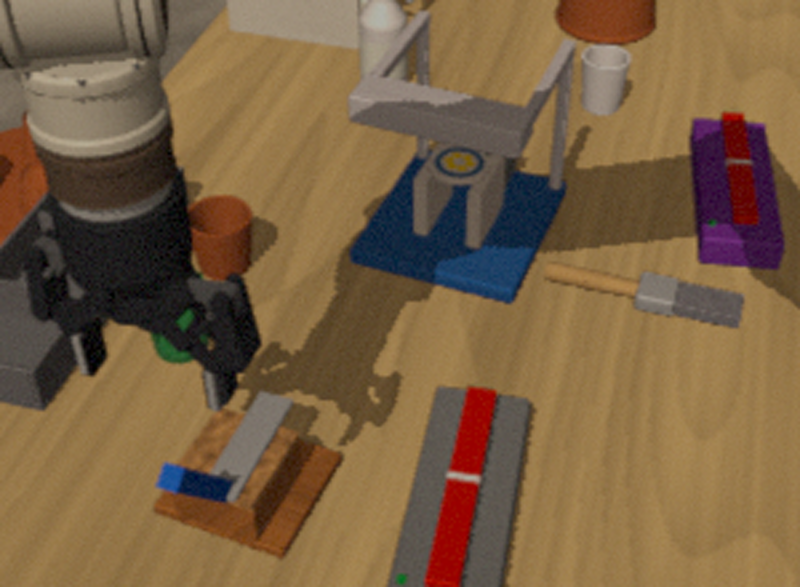

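The lifter lies flat on the cork at crop (250,445) and the disc is on the rails at (460,162). Next I press the grey-console bar, whose white band is at (463,477).

step_arm(rows=[[[-25, -34, 0], 0], [[-57, -76, 0], 0], [[-90, -120, 0], 0], [[-118, -157, 0], 0], [[-131, -174, 0], 0], [[-131, -174, 30], 0], [[-131, -174, 70], 0], [[-131, -174, 110], 0], [[-131, -174, 130], 0], [[-131, -174, 142], 0], [[-131, -174, 142], 0], [[-131, -174, 142], 0]], claw=1)

```text
clock: 22.2
eef_pos: [0.4421, 0.1784, 0.1525]
tool_rot: [0.733, 0.68, 0.001, 0.0]
ft_force: [-0.2, -0.6, 0.7]
grip_width: 0.0001
grasp_force: 0.0
```

Run:
```python
from h import *
o=bot.get_obs(); print(o['eef_pos'],o['grip_width'])
for n in('side','top'):
    im,d=bot.camera(n); cv2.imwrite(f'pics/_{n}.png',im[:,:,::-1])
cv2.imwrite('pics/bar.png',cv2.resize(cv2.imread('pics/_side.png')[210:350,250:400],(600,560),interpolation=2))
```

```text
[0.44210497 0.17844357 0.15250157] 0.00010672822077557187
```

View pics/bar.png

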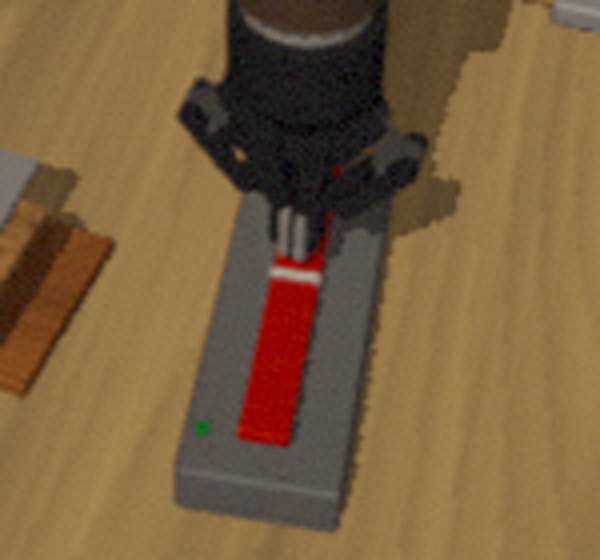

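The closed fingertips are just above the white band at crop (297,272). I press down and hold.

step_arm(rows=[[[0, 0, 10], 0], [[0, 0, 18], 0], [[0, 0, 22], 0], [[0, 0, 25], 0], [[0, 0, 28], 0], [[0, 0, 30], 0], [[0, 0, 31], 0], [[0, 0, 31.3], 0], [[0, 0, 31.3], 0], [[0, 0, 31.3], 0], [[0, 0, 31.3], 0]])

```text
clock: 23.68
eef_pos: [0.4411, 0.178, 0.1206]
tool_rot: [0.733, 0.68, -0.0, -0.0]
ft_force: [-3.3, -1.0, 5.4]
grip_width: -0.0002
grasp_force: 2.9
```

Run:
```python
from h import *
o=bot.get_obs(); print(o['eef_pos'],o['ft_force'])
for n in('side','top'):
    im,d=bot.camera(n); C=cloud(n,d); r=[r for r in bot.trace('bar_middle',n) if np.median(C[r['pixels']&(d>0)][:,1])>0]
    if r:
        q=C[r[0]['pixels']&(d>0)]; q=q[abs(q[:,2]-.05)<.012]
        for a in np.arange(.09,.27,.03):
            s=q[(q[:,1]>a)&(q[:,1]<a+.03)]; print(n,round(a,2),len(s),np.round(np.median(s[:,2]),4) if len(s) else '')
```

```text
[0.44108281 0.17804079 0.12062043] [-3.32226717 -0.95991094  5.38842073]
side 0.09 0 
side 0.12 0 
side 0.15 1 0.0466
side 0.18 131 0.0481
side 0.21 153 0.0479
side 0.24 174 0.0477
side 0.27 73 0.0462
top 0.09 106 0.0491
top 0.12 108 0.0482
top 0.15 24 0.0487
top 0.18 0 
top 0.21 0 
top 0.24 0 
top 0.27 0
```

The bar is 8 mm down and level at both ends. I retreat upward, clear of everything.

step_arm(rows=[[[0, 0, -4], 0], [[0, 0, -10], 0], [[0, 0, -25], 0], [[0, 0, -60], 0], [[0, 0, -100], 0], [[0, 0, -120], 0], [[0, 0, -120], 0], [[0, 0, -120], 0], [[0, 0, -120], 0]])

```text
clock: 25.0
eef_pos: [0.4408, 0.1779, 0.2389]
tool_rot: [0.733, 0.68, -0.001, -0.0]
ft_force: [-0.0, 0.1, -0.5]
grip_width: 0.0
grasp_force: 0.0
```

```bash
python3 look.py
python3 - <<'E'
from h import *
for n in('side','top'):
    q=np.load(n+'C.npy').reshape(-1,3)
    b=q[(abs(q[:,0]-.441)<.01)&(abs(q[:,1]-.178)<.09)&(abs(q[:,2]-.055)<.01)]; l=q[(abs(q[:,0]-.62)<.012)&(abs(q[:,1]-.18)<.04)&(abs(q[:,2]-.064)<.02)]
    print(n,len(b),np.median(b[:,2]),len(l),np.median(l[:,2]))
E
```

```text
[0.4408 0.1779 0.2389] [-0.   0.1 -0.5] 3.7028978625831615e-05
side no disc
top 0.74 382 top plane slopes x,y [0.0007 0.0115 0.0966] centre [ 0.5365 -0.1851  0.0966] ell [23.5 24.1] rel tcp [ 0.0957 -0.3631 -0.1424]
side 600 0.056027345846351495 280 0.0636768549683478
top 245 0.05627160888977434 254 0.06467487871930233
```

```bash
python3 -c "
from workcell import bot
print(bot.job_done())"
```

```text
the job is handed in; nothing more can be done
None
```

The job is handed in at about 25 s on the robot clock: the disc lies flat on the rails about 3 mm from the seat's centre, the lifter is back on its rest, and the start bar went fully down level and came back up; the hand-in returned no verdict.

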